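# Seat the egg dish on the camera stage and close the keeper

## Robot

A 6-joint arm with a two-finger parallel gripper is mounted at the origin on a cart in front of the work surface, level with it; the furniture and walls round the work are solid. World frame = base frame: x ahead of the robot, y to its left, z up, the work surface at z = 0. Lengths are in m, angles in rad, forces in N, time in s.
With the tool pointing down it reaches from about 0.375 to 0.9 m from the base axis. Payload 3.1 kg.
Tool frame: the origin (TCP) lies between the finger pads; the fingertips stand 11 mm ahead of it and the grasp point (between the pads) lies 8 mm behind it; z points along the fingers, y is the direction in which the jaws open and shut (so a half turn about z gives the same grasp; the last joint's range is limited). The gripper opens to 85 mm and grips with 20 to 120 N. Pads are 22 mm wide; open, the fingers measure 114 mm over their backs; the gripper's body (76 mm by 85 mm) begins 54 mm behind the grasp point. The pads swing forward as they close: fully open they stand 13 mm farther back than shut.
Start: joints at [1.022, 0.527, 1.433, -0, 1.181, -0.178], TCP at [0.226, 0.583, 0.242] pointing down, gripper open.
Joint ranges: [-3.08, 3.08], [-0.75, 2.2], [0.22, 2.44], [-1.43, 4.57], [0, 2.65], [-2.85, 2.85]. Speed limits (rad/s): [2.79, 2.79, 3.14, 3.14, 3.14, 3.14].

## Interface

Orientations are given as a unit quaternion [x, y, z, w].
In Python, from station import manip gives the robot as it stands. The module is installed in compiled form; this text tells all that it offers.
- The arm moves only by the tool arm_command, never from a script. Its argument "rows" is a list of rows, each a list of 3 entries, a list of its own where there are three numbers: the shift along the world's x, y, z in mm, then the turn about the world's z in rad, then the closure, from -1 (fully open) to 1 (shut), so that 0 is half open. A call has 1 to 12 rows; each row shifts and turns the commanded pose from where the row before left it; what a row does not reach is not made up. A row lasts 1/8 s, in which the tool goes at most 62.5 mm and 10.7 degrees, less where a joint would pass 70% of its speed; a pose out of reach is approached as far as the arm can. A call with a gripper value outside its range is refused whole. The fingers move at their own pace and stop on an object; "squeeze" is the grip in N (left out, the last holds). Time passes only in rows, so rows that do not move let the fingers close. It gives the time, the measured TCP pose, the force and the opening at its end, in the units of the state.
- manip.sense(): the state, without advancing time (a new reading comes with each control period).
- manip.snapshot(name): name is "scene" or "top"; returns the picture (400x640x3 uint8, blue, green, red); there is no depth.
- manip.get_calibration(name): a dict with "fovy" (degrees; the focal length in pixels is half the picture's height over the tangent of half this angle, whatever the lens; pixels are square), "cx", "cy" (the principal point, pixels), "k1" (the pictures are not rectified: a ray, as slopes to the right and down, at radius r is drawn at 1 + k1 r^2 times it, then the intrinsics apply), "R" (3x3) and "t" (3): a world point X has camera coordinates R X + t. Camera axes: x right, y down, z forward; pixel columns grow to the right and rows downward; lengths in m; the calibration is good to about 2 mm. A picture is of the moment at which its call begins. get_calibration takes no time and is no camera call.
- manip.sign_off(): hands the job in, once; it reports no verdict.
The state is a dict: "t": time; "q": joint angles; "qd": joint speeds; "tau": joint torques, N m; "tcp_pos": TCP position; "tool_rot": TCP orientation; "force": force on the tool from outside, world axes, zero at the start; "ft_torque": the same for the moment, N m; "finger_gap": opening from 0.0 (shut) to 1.0 (fully open).
Only numpy, scipy, OpenCV 4.12 (cv2) and the standard library are available. Lean on these libraries where they do the work, as an engineer would, in place of code of your own. Each camera call takes 0.05 s, during which the arm holds its last target.

## Task

Get the dish of fish eggs ready for its count picture: with the fingertips, slide it along the grey stage plate, through the narrow gap between the two black cheeks, until it rests against both steel stop pins over the round white window. Then push the keeper arm by its red knob fully across behind the dish, so that the dish cannot creep out. Only push: do not lift or tip the dish, and leave the vial, the brown bottle and the forceps undisturbed.

Things in the scene. Friction and masses are not known exactly. Their poses are not given: they have to be found in the camera images.
- stage: Fixed grey plate, top flat, 12 mm above the table. Origin on the table below the centre of the 75 mm round white window; plate from x -165 to +145, y -105 to +105 mm. Axes: +x the way the dish is pushed in (roughly away from the robot), +y left, z up. A camera column stands at x = 122 mm, 190 mm tall; its lens end reaches forward to x = 67 mm, about 115 mm above the table.
- seat (a point): Where the centre of the dish's underside belongs: centre of the white window, on the plate's top; axes as the stage. Two fixed steel stop pins, 12 mm thick, 15 mm high, stand at x = 26, y = +-23.4 mm from it: the seated dish touches both.
- gap (a point): Middle of the narrowest part of the gap's mouth, 18 mm before the seat, on the plate's top; axes as the stage. The fixed black cheeks, 16 mm high and 16 mm thick, stand on both sides with 61 mm between them, from 8 mm before this point (rounded noses, radius 8 mm, centred at y = +-38.5 mm) to 30 mm beyond it. Nothing stands on the plate before them but the keeper.
- egg_dish: Loose round clear petri dish with dark eggs, 58 mm wide, 12 mm high, 30 g (varies), slides on the plate. Origin at the centre of its underside. It starts on the plate 85 to 120 mm before the seat and 0 to 65 mm to the right of the line through the gap; its yaw does not matter.
- keeper (a joint): Angle of the keeper, an aluminium arm that swings level on the plate, 8 mm wide, top 10 mm above the plate. 0 = closed, against its stop, arm along the stage's -y, inner edge 32 mm before the seat. Grows as it swings out towards the robot and on to the left: 1.57 = along -x; stop at 2.5. Starts at 2.0 to 2.4. Light friction (0.3 N at the knob); stays where left.
- keeper_pivot (a point): Pivot of the keeper, at x = -36, y = +44 mm from the seat, on the plate's top; axes as the stage. The knob's axis lies 60 mm from it: at (-60 sin a, -60 cos a) mm in the stage's axes for keeper angle a.
- keeper_knob (a point): Middle of the upright red knob at the keeper's free end: 12 mm thick, from 10 to 33 mm above the plate; this point is 22 mm above the plate.
- vial: Bystander: sample vial 16 mm wide, 58 mm tall, pale cap, standing on the plate at its far right; origin under its centre.
- iodine: Bystander: brown bottle with black cap, 42 mm wide, 78 mm tall, on the table to the left of the plate; origin under its centre.
- tweezers: Bystander: dark steel forceps, 122 mm long (along its y), 8 mm high, lying on the table to the right of the plate; origin at the centre of its underside.
Not all that is in view belongs to the job. What is shaped like the egg_dish but pink or purple is not meant.

How it is judged:
By the outcome, as a careful person would: the job done as asked, in the order asked, and still so for the second after the job is handed in, with the robot touching nothing.
It also fails if it takes over 70 s, if anything falls off the work surface, if the arm or the gripper's body presses on something with over 40 N, if the wrist force passes 120 N, or if a joint passes its speed limit or range.

## Working session

There is one attempt and no reset: what is moved stays moved. The work goes in short steps, Python scripts to look and compute and a tool call to move; the robot and the scene stay as the last step left them, time stands still between calls to the robot, and variables do not carry over. Pictures are saved under pics/ and viewed, and the job is handed in when it is done.

Besides the shell and the picture viewer there is one more tool, called after ">>>" in YAML: its name, and indented under it one key for each argument. arm_command: Moves the arm, as the interface text tells. Its arguments: {"type":"object","properties":{"rows":{"type":"array","items":{"type":"array"}},"squeeze":{"type":"number"}},"required":["rows"]}

```bash
mkdir -p pics; ls
python3 - <<'E'
from station import manip
import cv2,numpy as np
for n in("scene","top"):
    cv2.imwrite(f"pics/{n}0.png",manip.snapshot(n))
    c=manip.get_calibration(n);print(n,{k:np.round(v,4).tolist() for k,v in c.items()})
s=manip.sense();print({k:np.round(v,3).tolist() for k,v in s.items()})
E
```

```text
pics
scene {'fovy': 45.8199, 'cx': 317.385, 'cy': 197.8681, 'k1': -0.0713, 'R': [[0.6155, -0.7882, 0.0025], [-0.4872, -0.3829, -0.7849], [0.6196, 0.4819, -0.6197]], 't': [-0.326, 0.3542, 0.5415]}
top {'fovy': 50.7618, 'cx': 323.5936, 'cy': 200.2671, 'k1': -0.11, 'R': [[0.0028, -0.9997, 0.026], [-0.9825, -0.0076, -0.1861], [0.1863, -0.0251, -0.9822]], 't': [0.0489, 0.5985, 0.8258]}
{'t': 0.1, 'q': [1.021, 0.528, 1.434, 0.0, 1.181, -0.179], 'qd': [-0.001, -0.001, -0.004, 0.0, 0.002, -0.001], 'tau': [0.001, -44.331, -17.859, -0.0, 0.004, -0.0], 'tcp_pos': [0.226, 0.582, 0.241], 'tool_rot': [0.184, 0.983, -0.001, -0.0], 'force': [-0.38, 0.498, -0.567], 'ft_torque': [0.03, 0.019, -0.054], 'finger_gap': 1.004}
```

View pics/scene0.png

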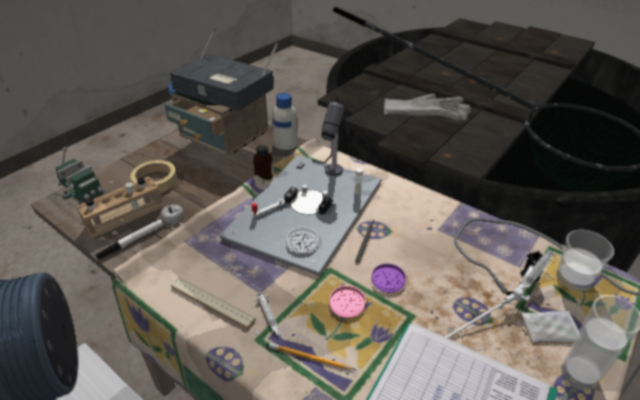

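View pics/top0.png

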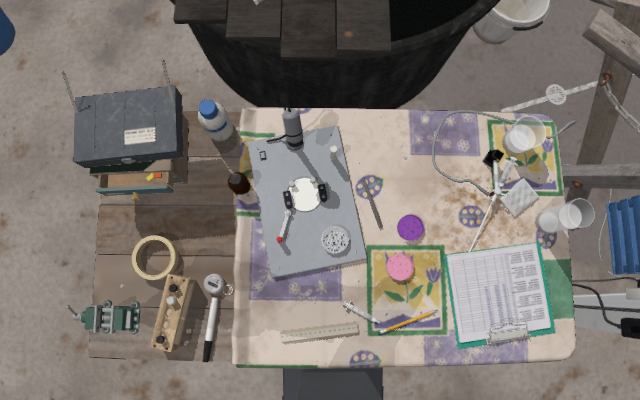

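The top view shows the clear dish with dark eggs at about (335,239) on the plate. The look-alikes are the pink dish (400,266) and the purple dish (410,228), both off the plate. The red knob is at (279,239), the white window at (305,195), and the cheeks at (288,199) and (322,191). I choose the clear dish and check it in a crop.

```bash
cat > h.py <<'E'
from station import manip
import cv2,numpy as np
def K(c):
    f=200/np.tan(np.radians(c["fovy"])/2); return f
def ray(n,uv):
    c=manip.get_calibration(n);f=K(c)
    d=np.array([(uv[0]-c["cx"])/f,(uv[1]-c["cy"])/f]);s=d.copy()
    for _ in range(30): s=d/(1+c["k1"]*(s@s))
    R=np.array(c["R"]);t=np.array(c["t"])
    return -R.T@t, R.T@np.array([s[0],s[1],1.])
def onz(n,uv,z):
    o,d=ray(n,uv); return o+d*(z-o[2])/d[2]
def proj(n,X):
    c=manip.get_calibration(n);p=np.array(c["R"])@X+np.array(c["t"]);s=p[:2]/p[2];s=s*(1+c["k1"]*(s@s));return s*K(c)+[c["cx"],c["cy"]]
def tri(uvs):
    A=0;b=0
    for n,uv in uvs:
        o,d=ray(n,uv);d/=np.linalg.norm(d);P=np.eye(3)-np.outer(d,d);A=A+P;b=b+P@o
    return np.linalg.solve(A,b)
E
python3 - <<'E'
import cv2
t=cv2.imread("pics/top0.png");s=cv2.imread("pics/scene0.png")
cv2.imwrite("pics/tc.png",cv2.resize(t[120:285,235:400],None,fx=3.6,fy=3.6,interpolation=cv2.INTER_CUBIC))
cv2.imwrite("pics/sc.png",cv2.resize(s[140:280,215:390],None,fx=4,fy=4,interpolation=cv2.INTER_CUBIC))
E
```

```text
(no output)
```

View pics/tc.png

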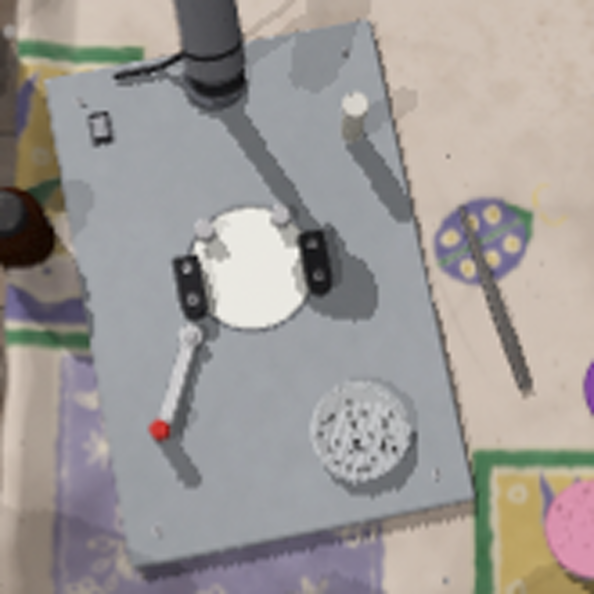

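View pics/sc.png

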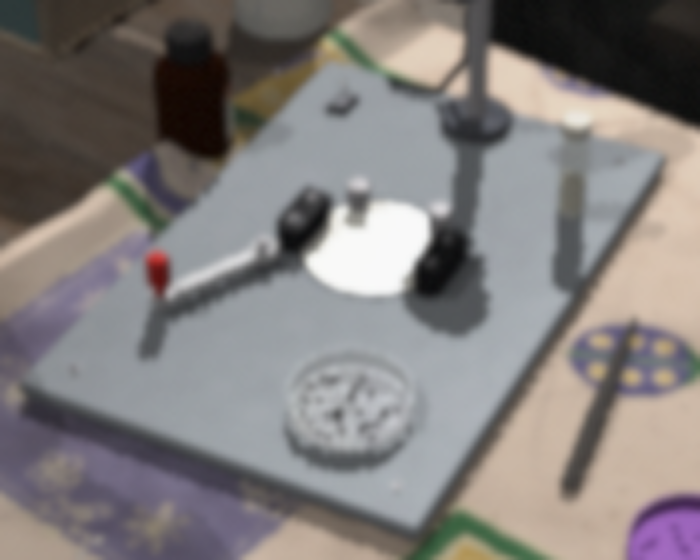

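The crop confirms the choice: a clear dish with dark eggs at crop (362,432), on the plate. Next I measure the stage frame, dish and knob.

```bash
cat > m.py <<'E'
from h import *
im={n:cv2.imread(f"pics/{n}0.png") for n in("top","scene")}
pz=.012
def best(mask,near):
    n,l,s,c=cv2.connectedComponentsWithStats(mask.astype(np.uint8))
    i=min(range(1,n),key=lambda i:np.hypot(*(c[i]-near))-0.02*s[i,4]); return (l==i),c[i],s[i]
for n,near in(("top",(305,195)),("scene",(308,203))):
    a=im[n].astype(int);m=(a.min(2)>215)
    b,c,s=best(m,near);ct=max(cv2.findContours(b.astype(np.uint8),0,1)[0],key=len)
    # hull points on plane -> circle fit
    P=np.array([onz(n,p[0].astype(float),pz)[:2] for p in cv2.convexHull(ct)])
    A=np.c_[2*P,np.ones(len(P))];x=np.linalg.lstsq(A,(P**2).sum(1),rcond=None)[0]
    print(n,"window",c,s[4],x[:2],"r",np.sqrt(x[2]+x[:2]@x[:2]), "minenc",cv2.minEnclosingCircle((P*1000).astype(np.float32)))
    hs=cv2.cvtColor(im[n],cv2.COLOR_BGR2HSV)
    m=((hs[...,0]<6)|(hs[...,0]>174))&(hs[...,1]>170)&(hs[...,2]>100)
    b,c,s=best(m,(279,239) if n=="top" else (254,208)); print("knob",c,s)
    im[n+"k"]=c
k=tri([("top",im["topk"]),("scene",im["scenek"])]);print("knob3d",k, [proj(n,k)-im[n+"k"] for n in("top","scene")])
g=cv2.cvtColor(im["top"],cv2.COLOR_BGR2HSV)
a=im["top"].astype(int)
m=((a[...,0]-a[...,2]>3)&(a[...,0]-a[...,2]<40)&(a.min(2)>70)&(abs(a[...,0]-a[...,1])<22)).astype(np.uint8)
m[:, :235]=0;m[:,400:]=0;m[:115]=0;m[290:]=0
cv2.imwrite("pics/mask.png",cv2.resize(m[110:290,235:400]*255,None,fx=3,fy=3))
for nm,r in (("tl",(48,82)),("tr",(370,20)),("br",(474,498)),("bl",(133,567))):
    p=(np.array(r)+.5)/3.6-.5+[235,120];print(nm,p,onz("top",p,pz)[:2])
E
python3 m.py
```

```text
top window [305.42141623 195.01381693] 579 [0.6206315  0.09093495] r 0.03392628740271076 minenc ((620.9536743164062, 92.83440399169922), 36.29104995727539)
knob [279.1875 238.875 ] [277 237   5   5  16]
scene window [307.59041394 202.06971678] 459 [0.61844592 0.09562591] r 0.03458595138085516 minenc ((620.2608642578125, 93.51509857177734), 37.34975814819336)
knob [253.85714286 205.71428571] [253 205   3   3   7]
knob3d [0.51777143 0.14471132 0.04022043] [array([-0.21429466,  0.23663094]), array([ 0.34515536, -0.04463954])]
tl [247.97222222 142.41666667] [0.73802302 0.22201239]
tr [337.41666667 125.19444444] [0.78116898 0.01985234]
br [366.30555556 257.97222222] [ 0.48074483 -0.04138811]
bl [271.58333333 277.13888889] [0.43920955 0.16113132]
```

View pics/mask.png

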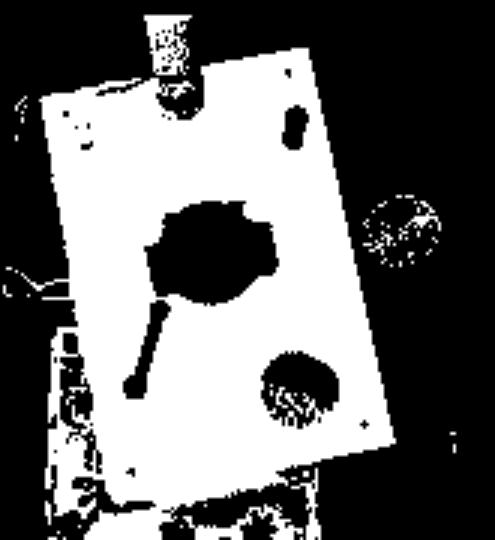

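```bash
cat > m2.py <<'E'
from h import *
import sys
from scipy.optimize import least_squares
a=cv2.imread("pics/top0.png").astype(int)
m=((a[...,0]-a[...,2]>3)&(a[...,0]-a[...,2]<40)&(a.min(2)>70)&(abs(a[...,0]-a[...,1])<22))
m[:,:235]=0;m[:,400:]=0;m[:115]=0;m[290:]=0
pts=[]
# right edge: last plate pixel per row (rows 135..250), left edge rows 150..200, from interior
for r in range(132,252,2):
    xs=np.where(m[r])[0]; xs=xs[(xs<372)]
    x0=337.4+(r-125.2)*(366.3-337.4)/(258-125.2)
    c=xs[abs(xs-x0)<4]
    if len(c): pts.append(("R",c.max()+.5,r))
for r in range(148,200,2):
    x0=248+(r-142.4)*(271.6-248)/(277-142.4); xs=np.where(m[r])[0];c=xs[abs(xs-x0)<4]
    if len(c): pts.append(("L",c.min()-.5,r))
for cx in list(range(252,270,2))+list(range(312,335,2)):
    y0=142.4+(cx-248)*(125.2-142.4)/(337.4-248);ys=np.where(m[:,cx])[0];c=ys[abs(ys-y0)<4]
    if len(c): pts.append(("T",cx,c.min()-.5))
W=[(e,onz("top",(u,v),.012)[:2]) for e,u,v in pts]
def S(p,X): # world->stage
    c,s=np.cos(p[2]),np.sin(p[2]);d=np.asarray(X)[:2]-p[:2];return np.array([c*d[0]+s*d[1],-s*d[0]+c*d[1]])
def res(p): 
    o=[]
    for e,X in W:
        q=S(p,X); o.append(q[1]+.105 if e=="R" else q[1]-.105 if e=="L" else q[0]-.145)
    return np.array(o)*1000
f=least_squares(res,[.62,.092,.21],loss="soft_l1",x_scale=[.01,.01,.01]);p=f.x
print("stage",p,"res by edge",{e:np.round([np.median([r for r,w in zip(res(p),W) if w[0]==e])],2) for e in "RLT"})
np.save("stage.npy",p)
k=np.array([.51777,.14471]);ks=S(p,k)*1000;print("knob stage",ks,"from pivot",ks-[-36,44],np.hypot(*(ks-[-36,44])),"angle",np.arctan2(-(ks[0]+36),-(ks[1]-44)))
for n,near in(("top",(335,239)),("scene",(303,242))):
    I=cv2.imread(f"pics/{n}0.png");x,y=near;c=I[y-25:y+25,x-25:x+25];d=abs(c.astype(int)-np.median(I[y-40:y-20,x-10:x+10].reshape(-1,3),0)).max(2)
    mm=((c.max(2).astype(int)-c.min(2)<9)|(d>45)).astype(np.uint8)
    cv2.imwrite(f"pics/d_{n}.png",cv2.resize(np.hstack([c,cv2.cvtColor(mm*255,8)]),None,fx=6,fy=6,interpolation=cv2.INTER_NEAREST))
E
python3 m2.py
```

```text
stage [0.61851631 0.09350796 0.19784433] res by edge {'R': array([0.53]), 'L': array([-2.3]), 'T': array([0.16])}
knob stage [-88.71693246  70.00552907] from pivot [-52.71693246  26.00552907] 58.78233162065867 angle 2.0290736467867996
```

View pics/d_top.png

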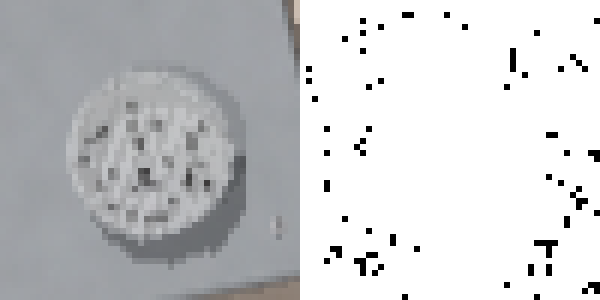

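```bash
cat > m3.py <<'E'
from h import *
p=np.array([.6186,.0930,.198])
def W(x,y,z=.012):
    c,s=np.cos(p[2]),np.sin(p[2]);return np.array([p[0]+(c*x-s*y)/1e3,p[1]+(s*x+c*y)/1e3,z])
def St(X):
    c,s=np.cos(p[2]),np.sin(p[2]);d=(np.asarray(X)[:2]-p[:2])*1e3;return np.array([c*d[0]+s*d[1],-s*d[0]+c*d[1]])
def overlay(n,img,dish=None,roi=None,out=None,f=4):
    big=cv2.resize(img,None,fx=f,fy=f,interpolation=cv2.INTER_CUBIC)
    def poly(P,col):
        q=np.array([[(proj(n,X)+.5)*f] for X in P]).astype(np.int32);cv2.polylines(big,[q],True,col,1)
    th=np.linspace(0,2*np.pi,60)
    circ=lambda x,y,r,z:[W(x+r*np.cos(t),y+r*np.sin(t),z) for t in th]
    poly(circ(0,0,37.5,.012),(0,0,255))
    for s in(1,-1):
        poly([W(-18,s*30.5,.028),W(12,s*30.5,.028),W(12,s*46.5,.028),W(-18,s*46.5,.028)],(0,255,255));poly(circ(26,s*23.4,6,.027),(0,255,0))
    poly([W(-165,-105),W(145,-105),W(145,105),W(-165,105)],(255,0,0))
    if dish is not None: poly(circ(*dish,29,.024),(255,0,255)); poly(circ(*dish,29,.012),(255,0,255))
    x0,y0,x1,y1=[v*f for v in roi];cv2.imwrite(out,big[y0:y1,x0:x1])
E
python3 - <<'E'
from m3 import *
for uv,n in(((335.1,239.1),"top"),):
    for z in(.018,.024): X=onz(n,uv,z);print(z,X,St(X))
d=St(onz("top",(335.1,239.1),.02))
for n,r in(("top",(240,115,380,290-40+15)),("scene",(215,150,390,280))): overlay(n,cv2.imread(f"pics/{n}0.png"),d,r,f"pics/ov_{n}.png")
E
```

```text
0.018 [0.52063897 0.02613704 0.018     ] [-109.19960051  -46.28679297]
0.024 [0.52006361 0.02645592 0.024     ] [-109.70098723  -45.86096791]
```

View pics/ov_top.png

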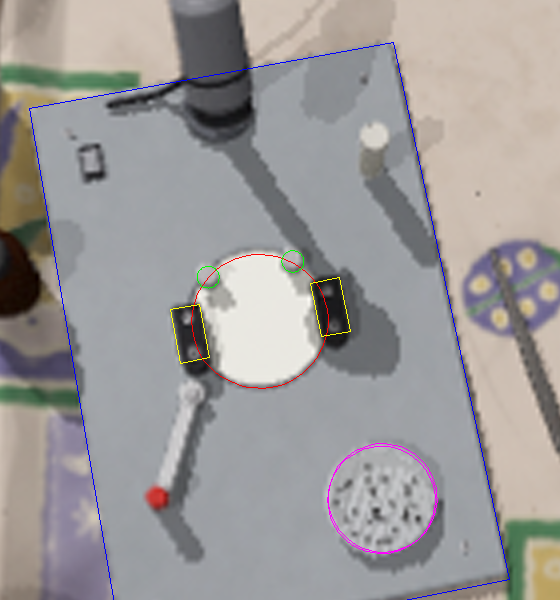

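View pics/ov_scene.png

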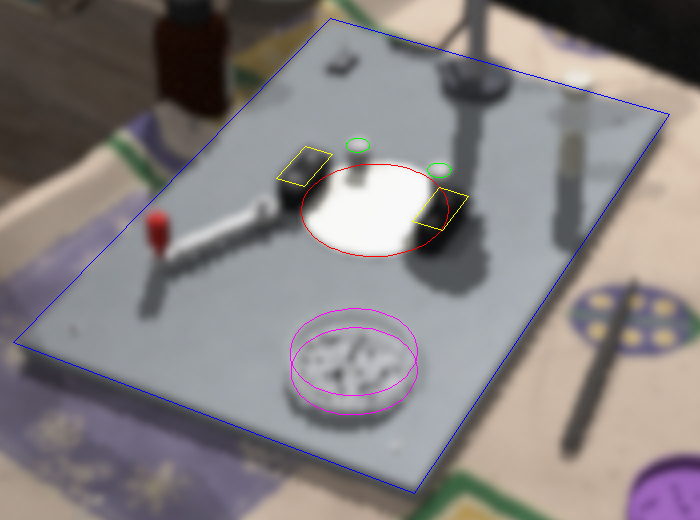

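Both overlays fit within about 2–3 mm. The dish is at stage (-109.5,-46), which is world (0.520,0.026), and the keeper angle is about 2.03. The plan is to use the part-open fingertips as a two-point cradle.

>>> arm_command:
  rows:
    - [[22,-50,0],0.106,0.43]
    - [[22,-50,0],0.106,0.43]
    - [[22,-50,0],0.106,0.43]
    - [[22,-50,0],0.106,0.43]
    - [[22,-50,0],0.106,0.43]
    - [[22,-50,0],0.106,0.43]
    - [[22,-50,0],0.106,0.43]
    - [[22,-50,0],0.106,0.43]
    - [[22,-50,0],0.106,0.43]
    - [[22,-50,-20],0.106,0.43]
    - [[22,-50,-30],0.106,0.43]
    - [[18,-49,-30],0.103,0.43]
  squeeze: 20

```text
t: 1.6
tcp_pos: [0.4873, -0.0184, 0.1616]
tool_rot: [-0.436, 0.9, -0.0, 0.001]
force: [-0.3, 0.8, 0.1]
finger_gap: 0.285
```

>>> arm_command:
  rows:
    - [[0,0,-30],0,0.43]
    - [[0,0,-30],0,0.43]
    - [[0,0,-30],0,0.43]
    - [[0,0,-20],0,0.43]
    - [[0,0,0],0,0.43]
    - [[0,0,0],0,0.43]

```text
t: 2.35
tcp_pos: [0.4867, -0.0165, 0.0527]
tool_rot: [-0.434, 0.901, -0.0, 0.0]
force: [1.4, -0.3, 0.8]
finger_gap: 0.284
```

```bash
cat > look.py <<'E'
import sys
from m3 import *
def st():
    s=manip.sense();x,y=s["tool_rot"][:2];ya=2*np.arctan2(y,x)-np.pi/2
    print("t",round(s["t"],2),"tcp",np.round(np.array(s["tcp_pos"])*1e3,1),"stage",np.round(St(s["tcp_pos"]),1),"jaw",round(ya,3),"jaw-stage",round((ya-p[2]-np.pi/2+np.pi/2)%np.pi-np.pi/2,3),"F",np.round(s["force"],1),"gap",round(float(s["finger_gap"])*85,1),"q",np.round(s["q"],2))
if __name__=="__main__":
    st();k=sys.argv[1]
    t=manip.snapshot("top");s=manip.snapshot("scene")
    a=cv2.resize(t[130:270,240:380],None,fx=4,fy=4,interpolation=cv2.INTER_CUBIC);b=cv2.resize(s[150:290,215:390][:,:],None,fx=4,fy=4,interpolation=cv2.INTER_CUBIC)
    cv2.imwrite(f"pics/{k}_t.png",a);cv2.imwrite(f"pics/{k}_s.png",b);cv2.imwrite(f"pics/{k}_rawt.png",t);cv2.imwrite(f"pics/{k}_raws.png",s)
E
python3 look.py a
```

```text
t 2.35 tcp [486.7 -16.5  52.7] stage [-150.8  -81.4] jaw 2.469 jaw-stage 0.7 F [ 1.4 -0.3  0.8] gap 24.1 q [-0.26  0.68  1.92 -0.    0.54 -2.73]
```

View pics/a_t.png

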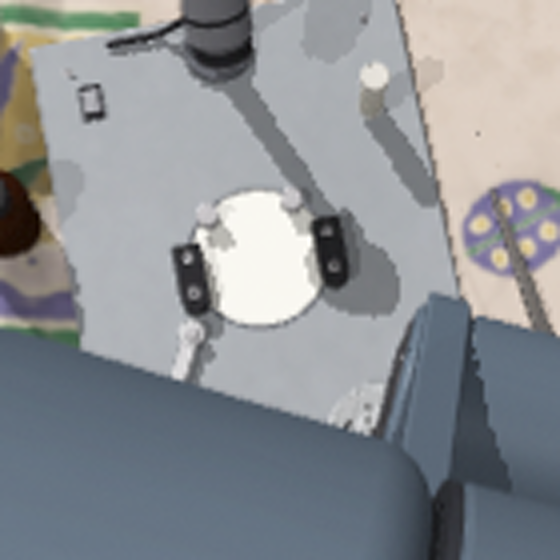

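View pics/a_s.png

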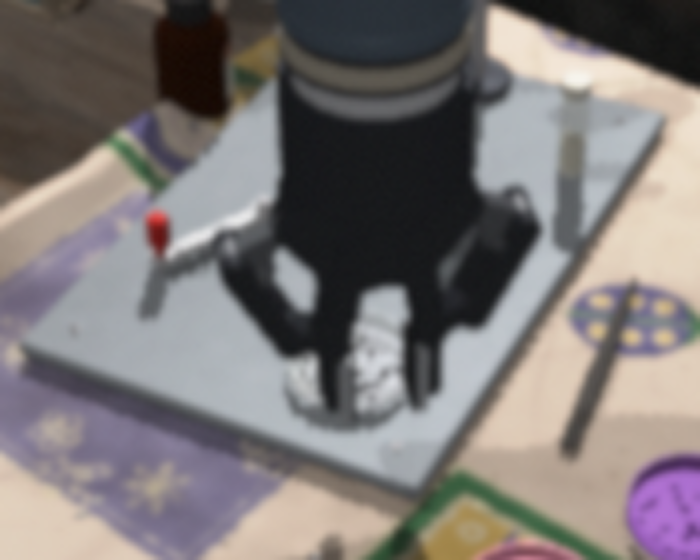

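The scene view shows both fingertips near the dish's right-rear rim (about crop 340,400 and 415,400), still about 30 mm above the plate. I lower and feel for the plate.

>>> arm_command:
  rows:
    - [[0,0,-12],0,0.43]
    - [[0,0,-11],0,0.43]
    - [[0,0,0],0,0.43]
    - [[0,0,0],0,0.43]

```text
t: 2.95
tcp_pos: [0.4863, -0.0164, 0.0291]
tool_rot: [-0.434, 0.901, 0.0, -0.0]
force: [0.2, -0.0, -0.7]
finger_gap: 0.287
```

>>> arm_command:
  rows:
    - [[0,0,-2],0,0.43]
    - [[0,0,0],0,0.43]
    - [[0,0,0],0,0.43]

```text
t: 3.32
tcp_pos: [0.4865, -0.0165, 0.0274]
tool_rot: [-0.434, 0.901, -0.0, 0.0]
force: [0.7, -0.1, -0.2]
finger_gap: 0.285
```

```bash
python3 look.py b
```

```text
t 3.33 tcp [486.5 -16.5  27.4] stage [-151.1  -81.4] jaw 2.469 jaw-stage 0.7 F [ 0.7 -0.1 -0.2] gap 24.2 q [-0.26  0.73  1.93  0.    0.49 -2.73]
```

View pics/b_s.png

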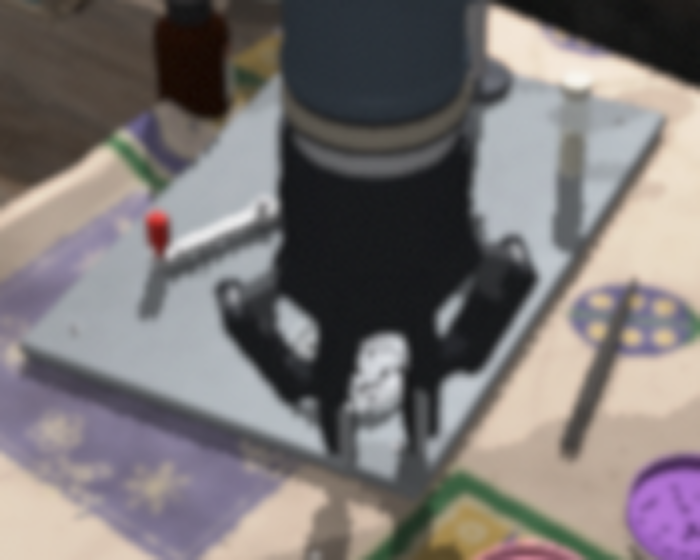

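>>> arm_command:
  rows:
    - [[0,0,-2],0,0.43]
    - [[0,0,0],0,0.43]
    - [[0,0,0],0,0.43]

```text
t: 3.8
tcp_pos: [0.4864, -0.0165, 0.0253]
tool_rot: [-0.434, 0.901, 0.0, -0.0]
force: [-0.6, 0.4, 0.1]
finger_gap: 0.286
```

>>> arm_command:
  rows:
    - [[0,0,-1],0,0.43]
    - [[0,0,0],0,0.43]
    - [[0,0,0],0,0.43]

```text
t: 4.18
tcp_pos: [0.4864, -0.0165, 0.0243]
tool_rot: [-0.434, 0.901, 0.0, -0.0]
force: [-0.5, -0.5, -0.1]
finger_gap: 0.285
```

No plate contact yet. The tips are at about z 13–17 mm, below the dish's top at 24 mm. I push along the cradle axis (world direction 0.9 rad).

>>> arm_command:
  rows:
    - [[3,4,0],0,0.43]
    - [[3,4,0],0,0.43]
    - [[3,4,0],0,0.43]
    - [[3,4,0],0,0.43]
    - [[3,4,0],0,0.43]
    - [[3,4,0],0,0.43]
    - [[3,4,0],0,0.43]
    - [[3,4,0],0,0.43]
    - [[3,4,0],0,0.43]
    - [[0,0,0],0,0.43]

```text
t: 5.42
tcp_pos: [0.5138, 0.0198, 0.0243]
tool_rot: [-0.434, 0.901, -0.0, 0.0]
force: [-0.2, 0.8, -0.8]
finger_gap: 0.291
```

```bash
python3 look.py c
```

```text
t 5.42 tcp [513.8  19.8  24.3] stage [-117.2  -51.1] jaw 2.47 jaw-stage 0.701 F [-0.2  0.8 -0.8] gap 24.7 q [-0.18  0.75  1.86  0.    0.54 -2.65]
```

View pics/c_s.png

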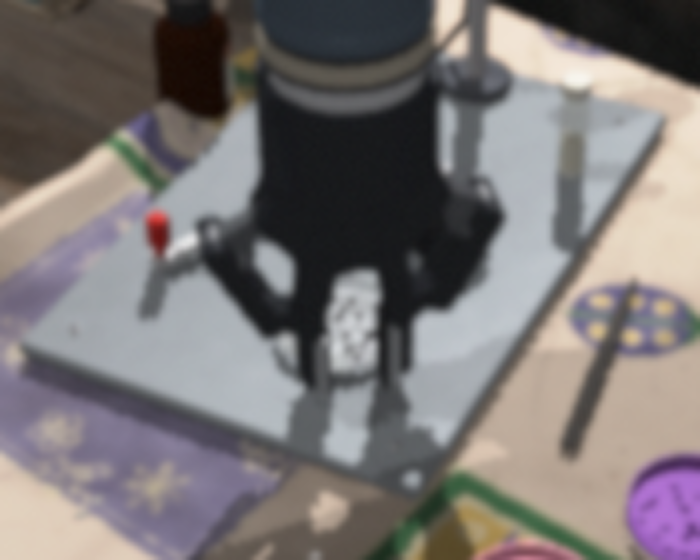

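View pics/c_t.png

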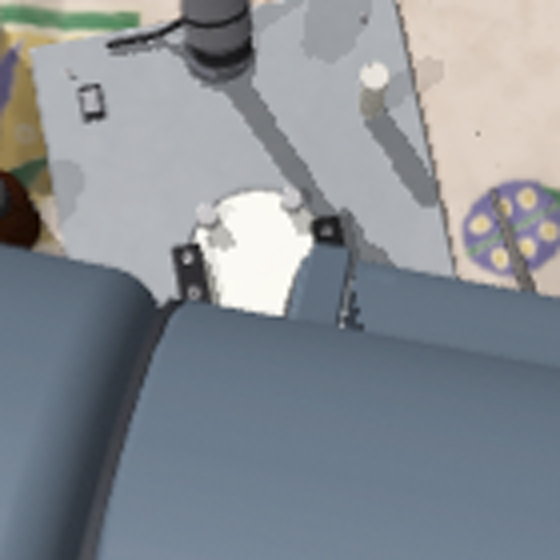

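Run:
```python
from m3 import *
for k,d in(("c",(-88.6,-27)),):
    overlay("scene",cv2.imread(f"pics/{k}_raws.png"),d,(215,150,390,290),"pics/ovc.png")
```

```text
(no output)
```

View pics/ovc.png

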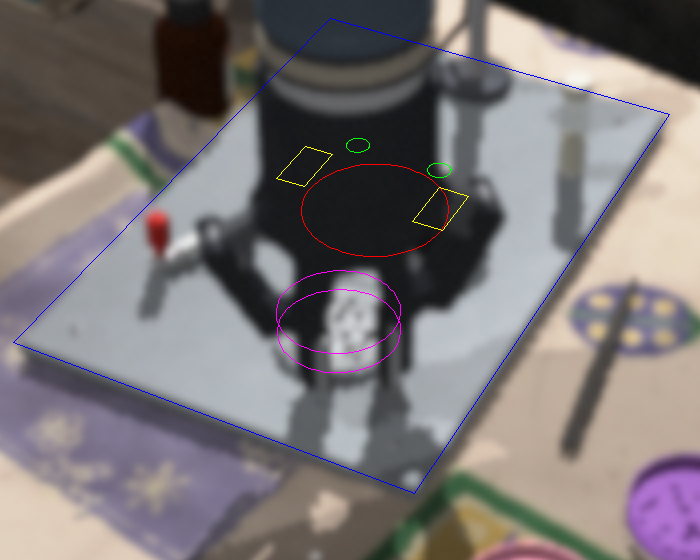

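The dish follows as predicted (the circle at crop 338,330 matches). I continue to about 55 mm before the seat.

>>> arm_command:
  rows:
    - [[3,4,0],0,0.43]
    - [[3,4,0],0,0.43]
    - [[3,4,0],0,0.43]
    - [[3,4,0],0,0.43]
    - [[3,4,0],0,0.43]
    - [[3,4,0],0,0.43]
    - [[3,4,0],0,0.43]
    - [[3,4,0],0,0.43]
    - [[2,2,0],0,0.43]
    - [[0,0,0],0,0.43]
    - [[0,0,0],0,0.43]

```text
t: 6.9
tcp_pos: [0.5394, 0.0535, 0.0243]
tool_rot: [-0.434, 0.901, 0.0, -0.0]
force: [0.5, 0.2, 0.1]
finger_gap: 0.283
```

```bash
python3 look.py d;  python3 - <<'E'
from m3 import *
from look import *
s=manip.sense();t=St(s["tcp_pos"]);d=t+37.4*np.array([np.cos(.7),np.sin(.7)]);print("pred dish",d)
overlay("scene",cv2.imread("pics/d_raws.png"),d,(215,150,390,290),"pics/ovd.png")
E
```

```text
t 6.9 tcp [539.4  53.5  24.3] stage [-85.5 -23.2] jaw 2.469 jaw-stage 0.7 F [0.5 0.2 0.1] gap 24.0 q [-0.11  0.76  1.79 -0.    0.59 -2.58]
pred dish [-56.91238239   0.87122019]
```

View pics/ovd.png

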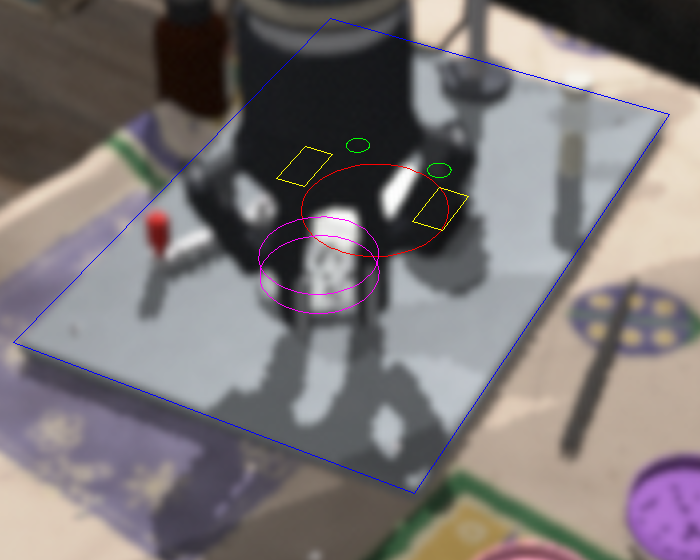

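The dish is now near stage (-57,+1). I back off, swing the cradle square to the stage, and look.

>>> arm_command:
  rows:
    - [[-5,-6.5,0],0,0.43]
    - [[-5,-6.5,0],0,0.43]
    - [[-5.5,-6.5,0],0,0.43]
    - [[-4,7,0],-0.14,0.43]
    - [[-4,7,0],-0.14,0.43]
    - [[-4,8,0],-0.14,0.43]
    - [[-3,7,0],-0.14,0.43]
    - [[-3,7,0],-0.14,0.43]
    - [[0,0,0],0,0.43]
    - [[0,0,0],0,0.43]

```text
t: 8.25
tcp_pos: [0.506, 0.0696, 0.0244]
tool_rot: [-0.1, 0.995, -0.0, 0.0]
force: [0.1, -0.5, 0.5]
finger_gap: 0.282
```

```bash
python3 look.py e;  python3 - <<'E'
from m3 import *
overlay("scene",cv2.imread("pics/e_raws.png"),(-57,1),(215,150,390,290),"pics/ove.png")
E
```

```text
t 8.25 tcp [506.   69.6  24.4] stage [-115.    -0.8] jaw 1.771 jaw-stage 0.002 F [ 0.1 -0.5  0.5] gap 24.0 q [-0.08  0.75  1.87 -0.    0.53 -1.85]
```

View pics/ove.png

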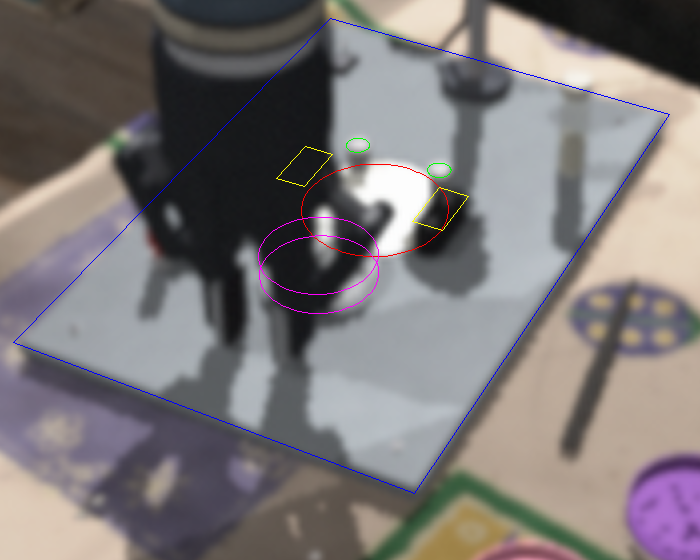

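View pics/e_t.png

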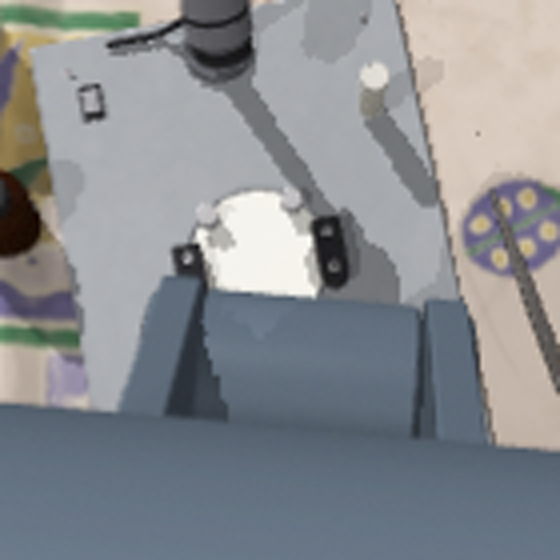

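>>> arm_command:
  rows:
    - [[3.8,1.6,0],0,0.43]
    - [[3.9,0.8,0],0,0.43]
    - [[3.9,0.8,0],0,0.43]
    - [[3.9,0.8,0],0,0.43]
    - [[3.9,0.8,0],0,0.43]
    - [[3.9,0.8,0],0,0.43]
    - [[3.9,0.8,0],0,0.43]
    - [[3.9,0.8,0],0,0.43]
    - [[3.9,0.8,0],0,0.43]
    - [[3.9,0.8,0],0,0.43]
    - [[3.9,0.8,0],0,0.43]
    - [[0,0,0],0,0.43]

```text
t: 9.85
tcp_pos: [0.5493, 0.0796, 0.0243]
tool_rot: [-0.099, 0.995, -0.0, 0.0]
force: [0.3, -0.1, 0.1]
finger_gap: 0.286
```

```bash
python3 look.py f
```

```text
t 9.85 tcp [549.3  79.6  24.3] stage [-70.6   0.5] jaw 1.769 jaw-stage 0.0 F [ 0.3 -0.1  0.1] gap 24.3 q [-0.06  0.77  1.75 -0.    0.62 -1.83]
```

View pics/f_s.png

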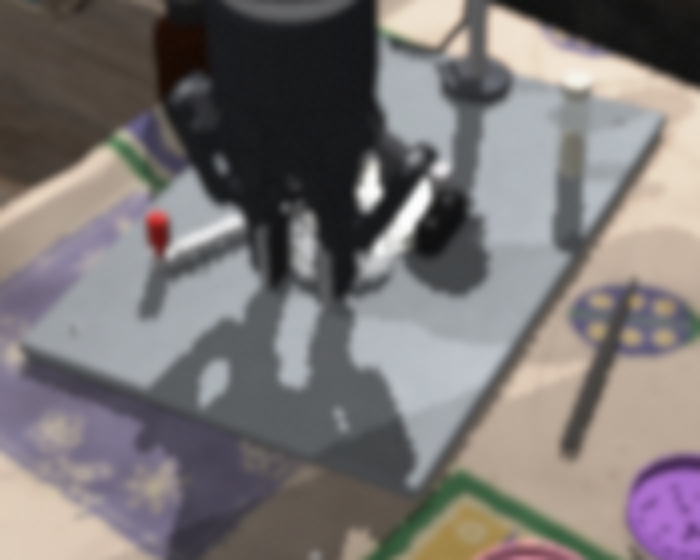

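The scene view shows the dish held in the cradle, with rim at crop (250,255) to (375,285), and the keeper unmoved (knob at 157,225). I push on into the gap.

>>> arm_command:
  rows:
    - [[2.9,0.5,0],0,0.43]
    - [[2.9,0.6,0],0,0.43]
    - [[2.9,0.6,0],0,0.43]
    - [[2.9,0.6,0],0,0.43]
    - [[2.9,0.6,0],0,0.43]
    - [[2.9,0.6,0],0,0.43]
    - [[2.9,0.6,0],0,0.43]
    - [[2.9,0.6,0],0,0.43]
    - [[2.9,0.6,0],0,0.43]
    - [[0,0,0],0,0.43]

```text
t: 11.2
tcp_pos: [0.5753, 0.0849, 0.0244]
tool_rot: [-0.099, 0.995, -0.0, 0.0]
force: [-0.6, -0.1, 0.5]
finger_gap: 0.284
```

```bash
python3 look.py g
```

```text
t 11.2 tcp [575.3  84.9  24.4] stage [-44.    0.6] jaw 1.769 jaw-stage 0.0 F [-0.6 -0.1  0.5] gap 24.2 q [-0.05  0.79  1.68  0.    0.67 -1.81]
```

View pics/g_s.png

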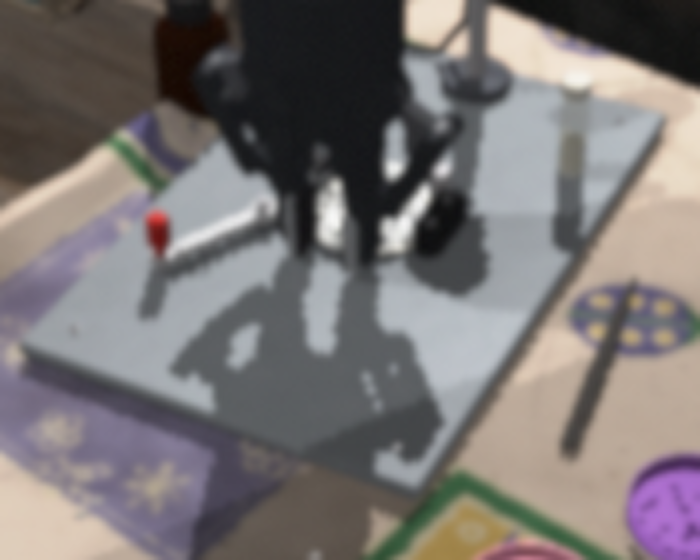

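>>> arm_command:
  rows:
    - [[1,0.2,0],0,0.43]
    - [[1,0.2,0],0,0.43]
    - [[1,0.2,0],0,0.43]
    - [[1,0.2,0],0,0.43]
    - [[1,0.2,0],0,0.43]
    - [[0,0,0],0,0.43]
    - [[0,0,0],0,0.43]

```text
t: 12.18
tcp_pos: [0.5799, 0.0859, 0.0243]
tool_rot: [-0.099, 0.995, -0.0, 0.0]
force: [0.2, -0.2, 1.3]
finger_gap: 0.285
```

>>> arm_command:
  rows:
    - [[1,0.2,0],0,0.43]
    - [[0,0,0],0,0.43]

```text
t: 12.42
tcp_pos: [0.5809, 0.0861, 0.0243]
tool_rot: [-0.099, 0.995, -0.0, 0.0]
force: [0.6, -1.0, 0.6]
finger_gap: 0.286
```

>>> arm_command:
  rows:
    - [[1,0.2,0],0,0.43]
    - [[0,0,0],0,0.43]

```text
t: 12.68
tcp_pos: [0.5819, 0.0863, 0.0243]
tool_rot: [-0.099, 0.995, -0.0, 0.0]
force: [0.8, -0.5, 0.1]
finger_gap: 0.285
```

Stage x is now about -37.3 with no stop force yet, so I creep on.

>>> arm_command:
  rows:
    - [[1,0.2,0],0,0.43]
    - [[0,0,0],0,0.43]

```text
t: 12.92
tcp_pos: [0.5829, 0.0865, 0.0243]
tool_rot: [-0.099, 0.995, -0.0, 0.0]
force: [0.3, 0.4, 0.3]
finger_gap: 0.285
```

>>> arm_command:
  rows:
    - [[1,0.2,0],0,0.43]
    - [[0,0,0],0,0.43]

```text
t: 13.18
tcp_pos: [0.5833, 0.0867, 0.0242]
tool_rot: [-0.099, 0.995, 0.0, -0.001]
force: [-1.5, -0.8, 1.3]
finger_gap: 0.287
```

```bash
python3 look.py i
```

```text
t 13.18 tcp [583.3  86.7  24.2] stage [-35.9   0.8] jaw 1.769 jaw-stage 0.0 F [-1.5 -0.8  1.3] gap 24.4 q [-0.04  0.8   1.66 -0.    0.69 -1.81]
```

View pics/i_s.png

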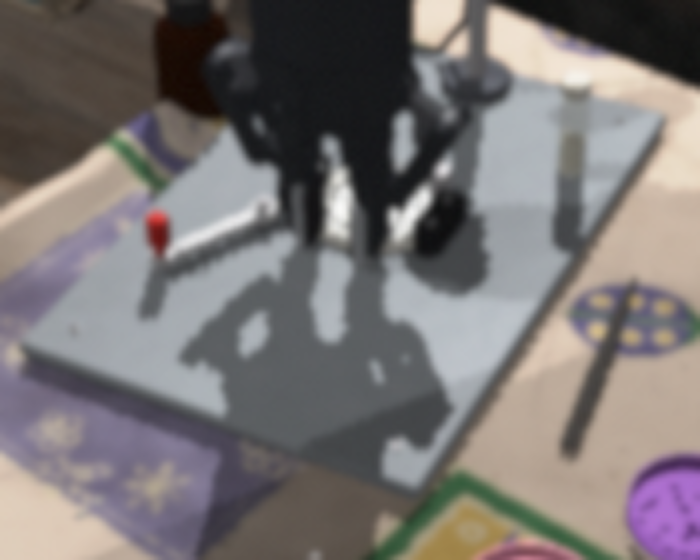

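View pics/i_t.png

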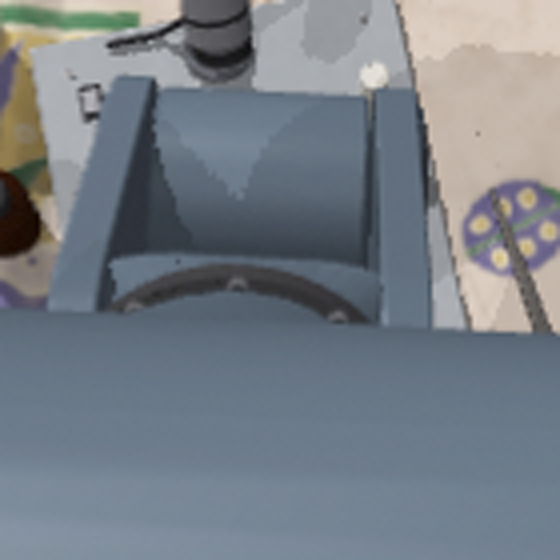

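>>> arm_command:
  rows:
    - [[1,0.2,0],0,0.43]
    - [[0,0,0],0,0.43]

```text
t: 13.52
tcp_pos: [0.5837, 0.0868, 0.0242]
tool_rot: [-0.099, 0.995, 0.0, -0.001]
force: [-4.1, -1.6, 2.0]
finger_gap: 0.282
```

>>> arm_command:
  rows:
    - [[0.5,0.1,0],0,0.43]
    - [[0,0,0],0,0.43]

```text
t: 13.78
tcp_pos: [0.5838, 0.0868, 0.0242]
tool_rot: [-0.099, 0.995, 0.0, -0.002]
force: [-4.6, -2.1, 2.8]
finger_gap: 0.287
```

A firm stop at about 5 N. I back straight off, then clear the view.

>>> arm_command:
  rows:
    - [[-2,-0.4,0],0,0.43]
    - [[-3,-0.6,0],0,0.43]
    - [[-8,-1.6,0],0,0.43]
    - [[-15,-3,0],0,0.43]
    - [[-20,-4,5],0,0.43]
    - [[-20,-4,25],0,0.43]
    - [[-20,10,35],0,0.7]
    - [[-20,30,35],-0.18,1]
    - [[-10,45,20],-0.18,1]
    - [[-10,50,0],-0.18,1]
    - [[-5,50,0],-0.18,1]
    - [[0,0,0],-0.18,1]

```text
t: 15.28
tcp_pos: [0.4526, 0.2591, 0.1448]
tool_rot: [0.34, 0.94, 0.001, 0.001]
force: [0.9, -1.4, 0.1]
finger_gap: 0.001
```

```bash
python3 look.py j
python3 - <<'E'
from m3 import *
overlay("scene",cv2.imread("pics/j_raws.png"),(0,0),(215,150,390,290),"pics/ovj.png")
E
```

```text
t 15.28 tcp [452.6 259.1 144.8] stage [-130.1  195.6] jaw 0.877 jaw-stage -0.891 F [ 0.9 -1.4  0.1] gap 0.1 q [ 0.31  0.53  1.79  0.    0.82 -0.57]
```

View pics/j_t.png

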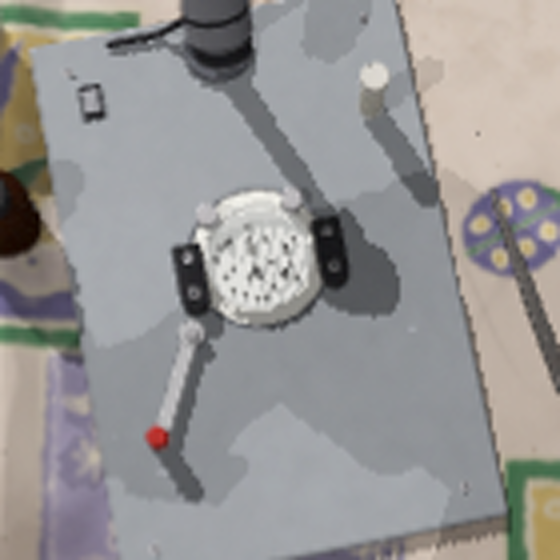

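View pics/j_s.png

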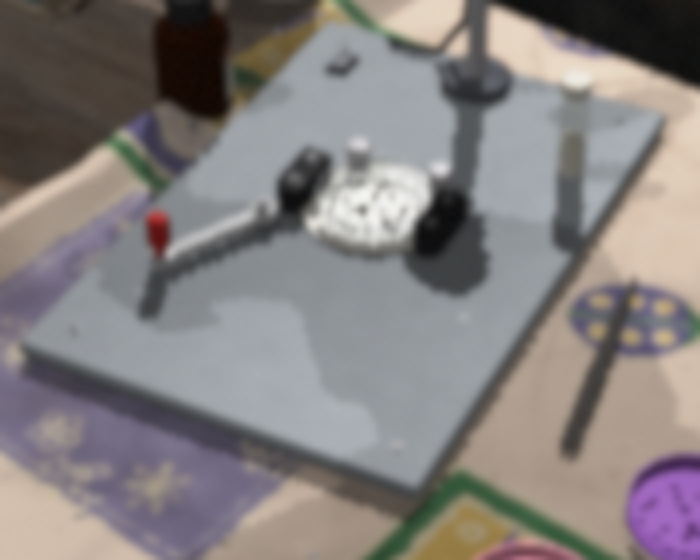

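Run:
```python
from m3 import *
t=cv2.imread("pics/j_rawt.png")
a=cv2.resize(t[168:215,280:332],None,fx=8,fy=8,interpolation=cv2.INTER_NEAREST)
overlay("top",t,(0,0),(280,168,332,215),"pics/x.png",8)
b=cv2.imread("pics/x.png");cv2.imwrite("pics/ovj.png",np.hstack([a,b])[:, :832][:, :])
cv2.imwrite("pics/ovj.png",cv2.resize(np.hstack([a,b]),(800,361)))
s=cv2.imread("pics/j_raws.png");overlay("scene",s,(0,0),(275,175,345,225),"pics/ovjs.png",8)
```

```text
(no output)
```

View pics/ovj.png

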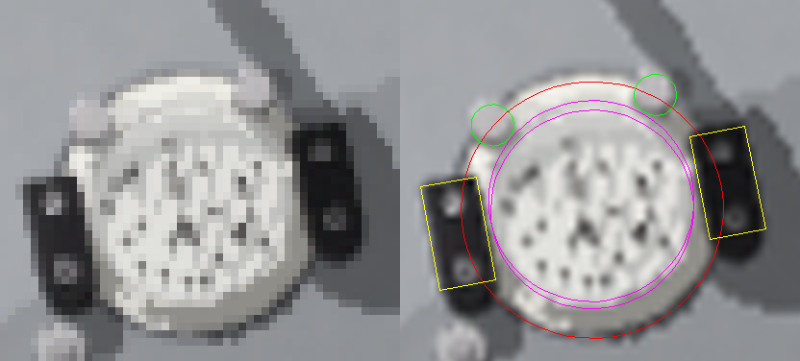

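View pics/ovjs.png

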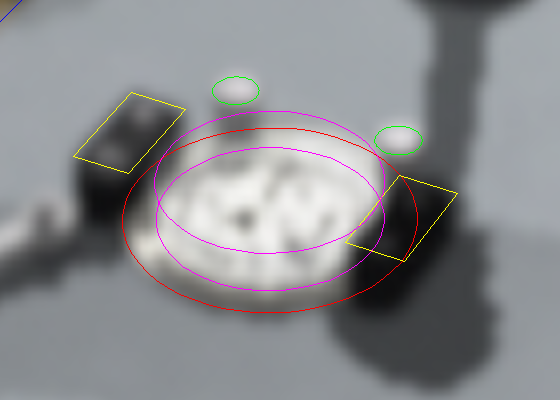

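Run:
```python
from m3 import *
t=manip.snapshot("top");cv2.imwrite("pics/k_t.png",t)
for nm,im in(("before",cv2.imread("pics/top0.png")),("now",t)):
    g=cv2.cvtColor(im,cv2.COLOR_BGR2GRAY).astype(np.float32)
    for z in (.012,):
        xs=np.arange(-46,46,2.)
        prof=[]
        for x in xs:
            q=np.array([proj("top",W(x,y,z)) for y in np.arange(-5,5.1,1)],np.float32)
            prof.append(cv2.remap(g,q[:,0].copy(),q[:,1].copy(),1).mean())
        print(nm,[f"{int(x)}:{int(v)}" for x,v in zip(xs,prof)])
# pins top
hs=cv2.cvtColor(t,cv2.COLOR_BGR2HSV)
for s in(1,-1): print("pin exp px",proj("top",W(26,s*23.4,.027)))
# dark specks centroid now vs start
for nm,im,c in(("b",cv2.imread("pics/top0.png"),(335.1,239.1)),("n",t,(305,195))):
    g=cv2.cvtColor(im,cv2.COLOR_BGR2GRAY).astype(np.float32);bh=cv2.morphologyEx(g,cv2.MORPH_BLACKHAT,np.ones((5,5)))
    yy,xx=np.mgrid[:400,:640];m=(bh>18)&(np.hypot(xx-c[0],yy-c[1])<12)
    P=np.argwhere(m)[:,::-1].astype(np.float32);print(nm,len(P),P.mean(0),cv2.minEnclosingCircle(P),St(onz("top",P.mean(0),.015)),St(onz("top",cv2.minEnclosingCircle(P)[0],.015)))
```

```text
before ['-46:160', '-44:160', '-42:160', '-40:155', '-38:133', '-36:156', '-34:216', '-32:230', '-30:231', '-28:231', '-26:231', '-24:231', '-22:231', '-20:231', '-18:231', '-16:231', '-14:231', '-12:231', '-10:231', '-8:231', '-6:231', '-4:231', '-2:231', '0:231', '2:231', '4:231', '6:231', '8:231', '10:231', '12:231', '14:231', '16:231', '18:231', '20:231', '22:231', '24:231', '26:231', '28:231', '30:231', '32:231', '34:231', '36:231', '38:210', '40:158', '42:147', '44:156']
now ['-46:145', '-44:145', '-42:145', '-40:128', '-38:97', '-36:95', '-34:130', '-32:140', '-30:143', '-28:169', '-26:195', '-24:204', '-22:185', '-20:179', '-18:198', '-16:196', '-14:202', '-12:208', '-10:189', '-8:170', '-6:159', '-4:165', '-2:183', '0:204', '2:207', '4:195', '6:187', '8:184', '10:180', '12:182', '14:191', '16:201', '18:187', '20:175', '22:184', '24:199', '26:204', '28:214', '30:211', '32:216', '34:229', '36:235', '38:216', '40:163', '42:151', '44:161']
pin exp px [291.55981387 183.80864097]
pin exp px [312.7086742  179.86060538]
b 146 [333.99316 241.26027] ((334.5, 241.0), 11.236202239990234) [-113.05909665  -43.23369643] [-112.71900002  -44.41686294]
n 207 [305.4203  194.17392] ((304.98822021484375, 194.97474670410156), 11.685108184814453) [ 0.16815547 -2.16222399] [-1.41322524 -0.8994167 ]
```

The profiles show the white window spanning -36 to +38.5 mm in my frame, so the true seat is at about +1.3 mm. The dish's rear wall is at -28, which puts its centre at about +1.0. It is seated against the pins to within about 0.5 mm. Next I work out the keeper waypoints.

```bash
sed -i 's/p=np.array(.*/p=np.array([.6199,.0933,.198])/' m3.py
python3 - <<'E'
from m3 import *
from look import st
st()
def wp(a,d): 
    x=-36-60*np.sin(a)-d*np.cos(a);y=44-60*np.cos(a)+d*np.sin(a);return W(x,y)[:2]*1e3,-a+.198+np.pi/2
cur=np.array(manip.sense()["tcp_pos"])[:2]*1e3;pj=.877
for a,d in [(2.02,32),(2.02,17)]+[(a,17) for a in np.arange(1.85,-.01,-.185)]+[(0,15)]:
    w,j=wp(a,d);print(round(a,3),d,np.round(w,1),"delta",np.round(w-cur,1),"turn",round(j-pj,3),"stage",np.round(St(w/1e3),1));cur=w;pj=j
print("knob now?",)
E
```

```text
t 15.43 tcp [452.8 256.2 144.4] stage [-131.8  192.6] jaw 0.882 jaw-stage -0.887 F [ 0.6 -0.  -0.2] gap -0.0 q [ 0.3   0.53  1.79  0.    0.82 -0.58]
2.02 32 [525.8 175.3] delta [ 73.  -80.9] turn -1.128 stage [-76.2  98.9]
2.02 17 [522.1 160.7] delta [ -3.7 -14.5] turn 0.0 stage [-82.7  85.4]
1.85 17 [517.5 151.2] delta [-4.5 -9.6] turn 0.17 stage [-89.   76.9]
1.665 17 [514.5 140.1] delta [ -3.  -11.1] turn 0.185 stage [-94.1  66.6]
1.48 17 [513.6 128.6] delta [ -0.9 -11.5] turn 0.185 stage [-97.3  55.5]
1.295 17 [514.8 117.1] delta [  1.2 -11.5] turn 0.185 stage [-98.4  44. ]
1.11 17 [518.1 106.1] delta [  3.3 -11. ] turn 0.185 stage [-97.3  32.5]
0.925 17 [523.4  95.8] delta [  5.3 -10.2] turn 0.185 stage [-94.1  21.5]
0.74 17 [530.4  86.7] delta [ 7.1 -9.1] turn 0.185 stage [-89.   11.2]
0.555 17 [539.1  79.1] delta [ 8.6 -7.6] turn 0.185 stage [-82.1   2. ]
0.37 17 [548.9  73.2] delta [ 9.9 -5.9] turn 0.185 stage [-73.5  -5.8]
0.185 17 [559.7  69.1] delta [10.8 -4. ] turn 0.185 stage [-63.7 -11.8]
-0.0 17 [571.1  67.2] delta [11.4 -2. ] turn 0.185 stage [-53. -16.]
0 15 [573.   67.6] delta [2.  0.4] turn -0.0 stage [-51. -16.]
knob now?
```

>>> arm_command:
  rows:
    - [[10,-11,0],-0.161,1]
    - [[10,-11,0],-0.161,1]
    - [[10,-11,0],-0.161,1]
    - [[10,-12,0],-0.161,1]
    - [[11,-12,0],-0.161,1]
    - [[11,-12,0],-0.161,1]
    - [[11,-12,0],-0.161,1]
    - [[0,0,-30],0,1]
    - [[0,0,-40],0,1]
    - [[0,0,0],0,1]
    - [[0,0,0],0,1]

```text
t: 16.8
tcp_pos: [0.5266, 0.1744, 0.0751]
tool_rot: [0.789, 0.614, 0.0, 0.0]
force: [0.6, 0.5, 0.6]
finger_gap: 0.001
```

```bash
python3 look.py l
```

```text
t 16.8 tcp [526.6 174.4  75.1] stage [-75.6  97.9] jaw -0.248 jaw-stage 1.124 F [0.6 0.5 0.6] gap 0.1 q [0.12 0.68 1.74 0.   0.72 0.37]
```

View pics/l_s.png

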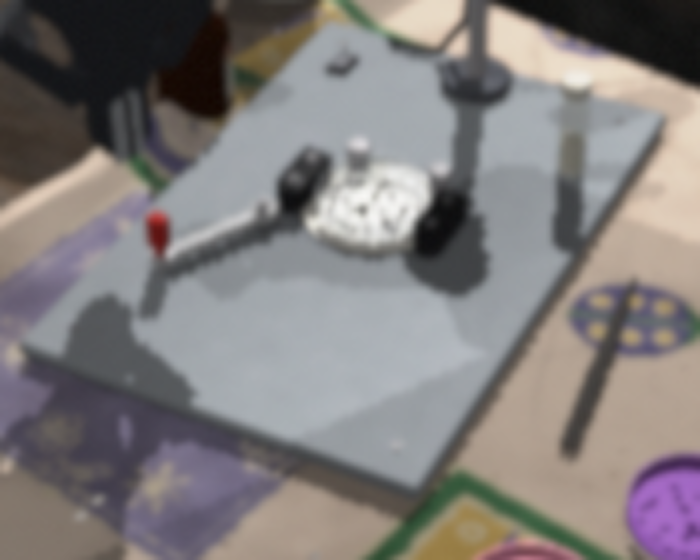

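The scene view shows the shut fingertips at crop (128,150), left-behind the knob (157,230) and clear of the bottle. I descend and start pushing.

>>> arm_command:
  rows:
    - [[0,0,-17],0,1]
    - [[0,0,-17],0,1]
    - [[-1,-3,0],0,1]
    - [[-1,-3,0],0,1]
    - [[-1,-3,0],0,1]
    - [[-1,-3,0],0,1]
    - [[-0.5,-2,0],0,1]
    - [[-2,-5,0],0.085,1]
    - [[-2.5,-4.6,0],0.085,1]
    - [[0,0,0],0,1]

```text
t: 18.15
tcp_pos: [0.5169, 0.151, 0.0405]
tool_rot: [0.735, 0.678, 0.0, 0.0]
force: [-0.3, 0.4, -0.0]
finger_gap: 0.003
```

```bash
python3 look.py m
```

```text
t 18.15 tcp [516.9 151.   40.5] stage [-89.7  76.8] jaw -0.08 jaw-stage 1.293 F [-0.3  0.4 -0. ] gap 0.2 q [ 0.08  0.73  1.79 -0.    0.62  0.16]
```

View pics/m_s.png

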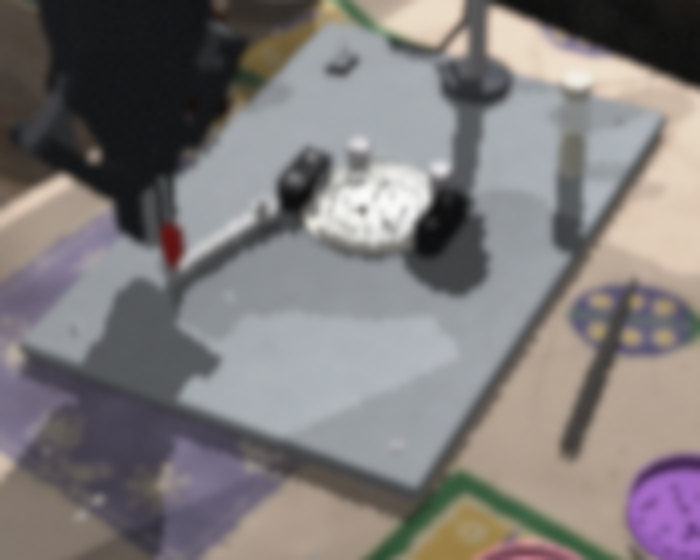

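The knob is moving (now at crop 172,245) with the fingertips against it. I continue along the arc.

>>> arm_command:
  rows:
    - [[-1.5,-5.5,0],0.0925,1]
    - [[-1.5,-5.5,0],0.0925,1]
    - [[-0.5,-5.7,0],0.0925,1]
    - [[-0.4,-5.8,0],0.0925,1]
    - [[0.5,-5.8,0],0.0925,1]
    - [[0.8,-5.7,0],0.0925,1]
    - [[1.5,-5.5,0],0.0925,1]
    - [[1.8,-5.5,0],0.0925,1]
    - [[2.5,-5.2,0],0.0925,1]
    - [[2.8,-5,0],0.0925,1]
    - [[3.4,-4.7,0],0.0925,1]
    - [[3.7,-4.4,0],0.0925,1]

```text
t: 19.75
tcp_pos: [0.5298, 0.087, 0.0402]
tool_rot: [0.265, 0.964, -0.0, -0.0]
force: [-0.0, 0.6, -0.0]
finger_gap: -0.002
```

```bash
python3 look.py n
```

```text
t 19.75 tcp [529.8  87.   40.2] stage [-89.6  11.5] jaw 1.034 jaw-stage -0.735 F [-0.   0.6 -0. ] gap -0.1 q [-0.05  0.73  1.8  -0.    0.62 -1.08]
```

View pics/n_s.png

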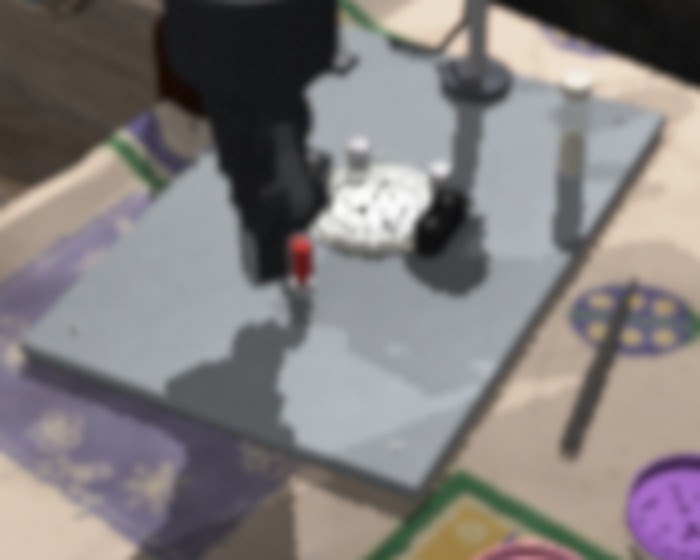

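>>> arm_command:
  rows:
    - [[4.2,-4,0],0.0925,1]
    - [[4.5,-3.7,0],0.0925,1]
    - [[4.8,-3.2,0],0.0925,1]
    - [[5.1,-2.8,0],0.0925,1]
    - [[5.3,-2.2,0],0.0925,1]
    - [[5.5,-1.8,0],0.0925,1]
    - [[4,-0.8,0],0.0925,1]
    - [[2.5,-0.4,0],0.0925,1]
    - [[0,0,0],0,1]

```text
t: 20.98
tcp_pos: [0.566, 0.0682, 0.0403]
tool_rot: [-0.099, 0.995, 0.0, 0.0]
force: [-0.6, 0.2, 0.6]
finger_gap: -0.003
```

```bash
python3 look.py o
```

```text
t 20.98 tcp [566.   68.2  40.3] stage [-57.8 -14. ] jaw 1.769 jaw-stage -0.0 F [-0.6  0.2  0.6] gap -0.2 q [-0.08  0.75  1.71  0.    0.68 -1.84]
```

View pics/o_s.png

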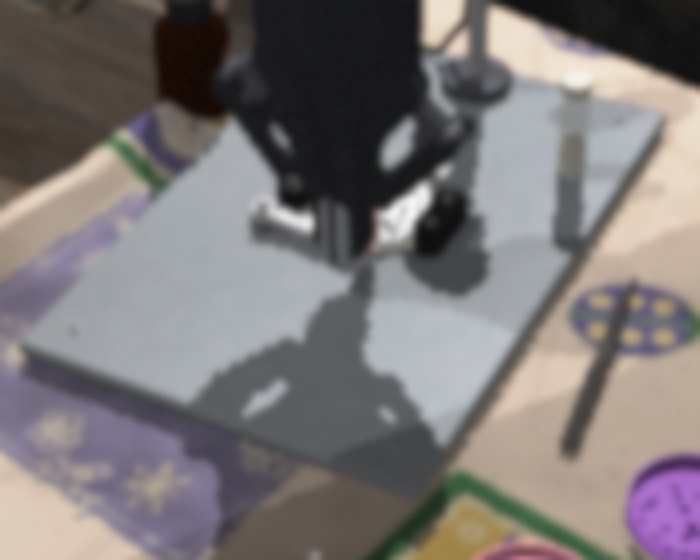

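>>> arm_command:
  rows:
    - [[1,0,0],0,1]
    - [[1,0,0],0,1]
    - [[1,0.2,0],0,1]
    - [[1,0.2,0],0,1]
    - [[0,0,0],0,1]

```text
t: 21.7
tcp_pos: [0.5701, 0.0684, 0.0403]
tool_rot: [-0.1, 0.995, -0.0, 0.0]
force: [-0.3, -0.4, -0.6]
finger_gap: -0.0
```

>>> arm_command:
  rows:
    - [[1,0.2,0],0,1]
    - [[0,0,0],0,1]

```text
t: 21.95
tcp_pos: [0.571, 0.0686, 0.0403]
tool_rot: [-0.1, 0.995, -0.0, 0.0]
force: [-0.5, 0.1, -0.1]
finger_gap: 0.003
```

>>> arm_command:
  rows:
    - [[1,0.2,0],0,1]
    - [[0,0,0],0,1]

```text
t: 22.2
tcp_pos: [0.5712, 0.0687, 0.0402]
tool_rot: [-0.1, 0.995, -0.0, -0.001]
force: [-1.4, -1.9, 0.8]
finger_gap: 0.002
```

>>> arm_command:
  rows:
    - [[1,0.2,0],0,1]
    - [[1,0.2,0],0,1]
    - [[0,0,0],0,1]

```text
t: 22.58
tcp_pos: [0.5714, 0.0687, 0.0402]
tool_rot: [-0.1, 0.995, -0.0, -0.003]
force: [-5.7, -3.8, 3.9]
finger_gap: 0.004
```

>>> arm_command:
  rows:
    - [[-3,-0.6,0],0,1]
    - [[-5,-1,0],0,1]
    - [[-20,-4,0],0,1]
    - [[-30,-6,10],0,1]
    - [[-30,0,40],0,1]
    - [[-10,30,30],0,1]
    - [[0,50,20],0,1]
    - [[0,50,0],0,1]
    - [[0,50,0],0,1]
    - [[0,30,0],0,1]
    - [[0,0,0],0,1]

```text
t: 23.95
tcp_pos: [0.4762, 0.27, 0.1405]
tool_rot: [-0.102, 0.995, 0.0, 0.001]
force: [-0.1, -0.4, -0.5]
finger_gap: -0.002
```

```bash
python3 look.py q;python3 - <<'E'
from m3 import *
t=cv2.imread("pics/q_rawt.png");s=cv2.imread("pics/q_raws.png")
a=cv2.resize(t[165:225,275:340],(400,369),interpolation=cv2.INTER_CUBIC);b=cv2.resize(s[170:230,270:335],(400,369),interpolation=cv2.INTER_CUBIC)
cv2.imwrite("pics/qq.png",np.hstack([a,b]))
K={}
for n,im,c in(("top",t,(310,208)),("scene",s,(306,203))):
    hs=cv2.cvtColor(im,cv2.COLOR_BGR2HSV);m=((hs[...,0]<6)|(hs[...,0]>174))&(hs[...,1]>150)&(hs[...,2]>90)
    P=np.argwhere(m)[:,::-1];P=P[np.hypot(*(P-c).T)<25];K[n]=P.mean(0);print(n,len(P),K[n])
k=tri(list(K.items()));ks=St(k);print(k,ks,"angle",np.arctan2(-(ks[0]+36),-(ks[1]-44)))
for z in(.034,.04): ks=St(onz("top",K["top"],z));print(z,ks,"angle",np.arctan2(-(ks[0]+36),-(ks[1]-44)))
g=cv2.cvtColor(t,cv2.COLOR_BGR2GRAY).astype(np.float32)
xs=np.arange(-48,46,2.)
print([f"{int(x)}:{int(np.mean([g[tuple(np.round(proj('top',W(x,y,.012))).astype(int)[::-1])] for y in np.arange(-3,14)]))}" for x in xs])
E
```

```text
t 23.95 tcp [476.2 270.  140.5] stage [-106.1  201.5] jaw 1.775 jaw-stage 0.006 F [-0.1 -0.4 -0.5] gap -0.2 q [ 0.31  0.57  1.72  0.    0.85 -1.46]
top 21 [314.9047619  206.19047619]
scene 15 [307.26666667 204.73333333]
[0.58873851 0.07044156 0.0346262 ] [-35.04911411 -16.28209521] angle -0.015772627476331354
0.034 [-34.60366166 -16.7912168 ] angle -0.02296537113748172
0.04 [-35.6275955  -16.55744803] angle -0.006149529414493232
['-48:102', '-46:90', '-44:89', '-42:89', '-40:86', '-38:118', '-36:176', '-34:185', '-32:182', '-30:167', '-28:191', '-26:208', '-24:203', '-22:177', '-20:202', '-18:196', '-16:215', '-14:212', '-12:204', '-10:181', '-8:171', '-6:175', '-4:204', '-2:217', '0:211', '2:207', '4:196', '6:188', '8:190', '10:196', '12:194', '14:199', '16:190', '18:181', '20:181', '22:187', '24:189', '26:197', '28:199', '30:207', '32:215', '34:216', '36:196', '38:150', '40:132', '42:143', '44:149']
```

View pics/qq.png

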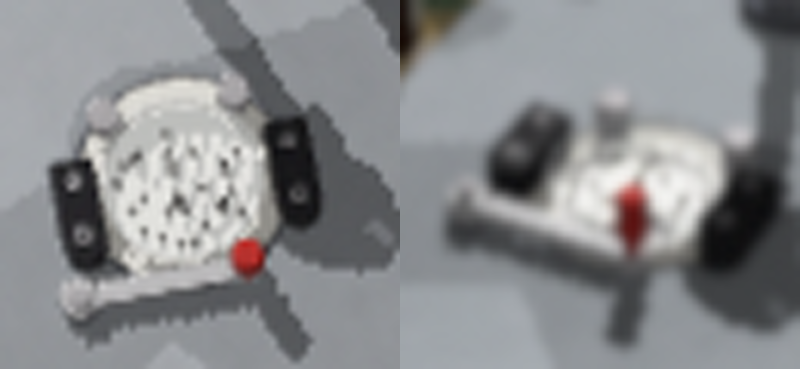

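View pics/q_rawt.png

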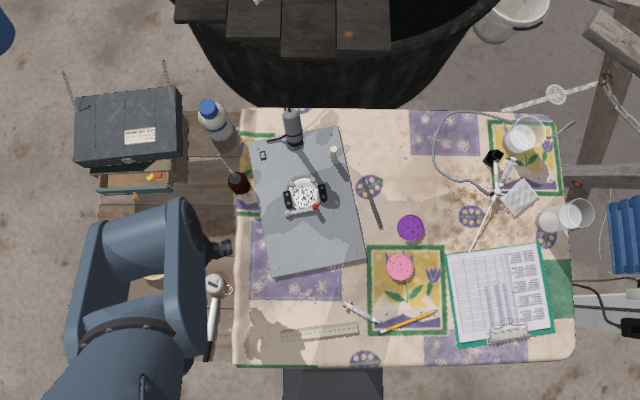

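The keeper measures about -0.01 rad, with its knob at stage (-35,-16) against an expected (-36,-16). It lies behind the dish. The vial (334,149), bottle (238,183) and forceps (372,205) are where they started. Handing in.

```bash
python3 -c "
from station import manip
print(manip.sign_off())"
```

```text
the job is handed in; nothing more can be done
None
```

The dish is seated on the white window and the keeper is closed behind it. I handed the job in at about 24 s; sign-off reports no verdict.

- **Dish:** I pushed it with the part-open fingertips, first diagonally to the line of the gap, then straight in until it met a firm stop at about 5 N. With the arm clear and before closing the keeper, the top view put its centre within about 0.5 mm of the seat. The final picture showed the same.
- **Keeper:** I pushed the red knob round its arc with the shut fingertips until it met its stop at about 7 N. The final pictures put the keeper angle at about -0.01 rad, lying right behind the dish.
- **Bystanders:** by eye in the final picture, the vial, brown bottle and forceps are where they started. The robot is touching nothing.

One check disagreed. My first stage estimate, from the plate's edges, was about 1.3 mm too near the robot along the push direction. I corrected it from the white window's edges before moving the keeper. The scene camera also differed from that first estimate by about 2–3 mm throughout.

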